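Set the drum sander's thickness dial and load a blank

ROBOT

A 7-joint arm with a two-finger parallel gripper is mounted at the origin on the work surface. World frame = base frame: x ahead of the robot, y to its left, z up, the work surface at z = 0. Lengths are in mm, angles in degrees, forces in N, time in s.
With the tool pointing down it reaches from about 350 to 900 mm from the base axis. Payload 7.2 kg.
Tool frame: the origin (TCP) lies between the finger pads, 19 mm behind the fingertips; this is the grasp point; x points along the fingers, y is the direction in which the jaws open and shut, and the axes are right-handed (so a half turn about x gives the same grasp; the last joint's range is limited). The gripper opens to 88 mm and grips with 3 to 60 N. Pads are 20 mm wide; open, the fingers measure 115 mm over their backs; the gripper's body (75 mm by 178 mm) begins 61 mm behind the grasp point.
Start: joints at [71.723, 23.554, -0.728, 91.456, 0.321, 64.991, -4.71], TCP at [155.099, -605.452, 241.353] pointing down, gripper open.
Joint ranges: [-169.25, 169.25], [-16.82, 113.86], [-84.01, 82.57], [7.8, 145.47], [-59.2, 239.2], [7.22, 106.19], [-163.78, 163.78]. Speed limits (degrees/s): [136.94, 136.94, 172.46, 172.46, 180, 180, 180].

INTERFACE

Orientations are given as a 3x3 rotation matrix whose columns are the frame's x, y, z axes.
In Python, from station import bot gives the robot as it stands.
- The arm moves only by the tool carry_out, never from a script. Its argument "rows" is a list of rows, each a list of 5 numbers: the gripper command: -1 is shut, 1 is fully open, values between are in proportion, then the shift along the world's x, y, z scaled (see below), then the turn about the world's z scaled (see below). A call has 1 to 12 rows; each row is the pose to reach, as a shift and turn from the pose commanded when the call began, turning the shorter way round; what a row does not reach only later rows make up. The controller multiplies each number of a shift by 800 mm and each number of a turn by 180 degrees. A row lasts 1/12 s, in which the tool goes at most 41.7 mm and 7.16 degrees, less where a joint would pass 70% of its speed; a pose out of reach is approached as far as the arm can. A call with a number of a shift or a turn outside -1 to 1 is refused whole. A call with a gripper value outside its range is refused whole. The fingers move at their own pace and stop on an object; "squeeze" is the grip in N (left out, the last holds). Time passes only in rows, so rows that repeat a pose let the fingers close. It gives the time, the measured TCP pose, the force and the opening at its end, in the units of the state.
- bot.observe(): the state, without advancing time (a new reading comes with each control period).
- bot.capture(name): name is "scene" or "side" or "wrist"; returns (picture, depth): 384x512x3 uint8, red, green, blue; 384x512 float32, mm along the optical axis (not along the pixel's ray), 0 where there is no reading.
- bot.camera_model(name): a dict with "fovy" (degrees; the focal length in pixels is half the picture's height over the tangent of half this angle, whatever the lens; pixels are square), "cx", "cy" (the principal point, pixels), "view" (4x4, takes a point from world to camera coordinates). Camera axes: x right, y down, z forward; pixel columns grow to the right and rows downward; lengths in mm; the calibration is good to about 2 mm. A picture is of the moment at which its call begins: read the wrist's pose just before it. camera_model takes no time and is no camera call; for the wrist camera it gives the pose at the moment of the call.
- bot.job_done(): hands the job in, once; it reports no verdict.
The state is a dict: "time_s": time; "joint_pos": joint angles; "qvel": joint speeds; "effort": joint torques, N m; "tcp_pos": TCP position; "eef_rot": TCP orientation; "wrist_force": force on the tool from outside, world axes, zero at the start; "torque": the same for the moment, N m; "finger_gap": finger opening in mm.
Only numpy, scipy, OpenCV 4.12 (cv2) and the standard library are available. Lean on these libraries where they do the work, as an engineer would, in place of code of your own. Each camera call takes 0.05 s, during which the arm holds its last target. There are 200 camera calls.

TASK

Get the bench drum sander ready: first turn its thickness dial clockwise until the pointer points at the raised index tab, and let go of it, leaving the tab's ring where it is. Then take the plain rectangular wooden blank out of the sloping bin (not the round-topped or the stepped piece) and lay it, same side up, wholly on the infeed table, lengthwise with its long side flush against the low fence. Leave everything else where it stands.

Things in the scene. Friction and masses are not known exactly. Their poses are not given: they have to be found in the camera images.
- sander: Fixed grey bench drum sander, origin on the bench, -x its front (roughly towards the robot). Rear housing x 0 to 120 mm, y -180 to 180, up to 193 high. Front, -y side: console, y -170 to -30, its face sloping 30 deg from horizontal, looking up and to -x, from x -125, z 55 up to x 5, z 130; dial in its middle. Front, +y side: infeed table (see load_spot).
- load_spot (a point): A good place for the blank's origin: in the middle of the length of the infeed table, flush with the fence; axes as the sander's. The flat steel table's top is at this height; about this point it reaches -105 to 105 mm in x and -144 to 36 in y. The fence runs along x, face at y 16 mm (12 mm thick, 10 mm high above the table).
- dial (a joint): Angle of the thickness dial in rad, 0 to 2.4, growing clockwise as seen looking at the console face. It stays where it is left. At equal values of dial and index the pointer points at the tab.
- index (a joint): Angle of the index ring with the tab, same axis, sense and zero as the dial; rad.
- dial_grip (a point): On the dial's axis, 37 mm off the console face: a good TCP point. z axis = dial axis, out of the face. The black dial: disc of 72 mm diameter (top 12 mm off the face) with a bar grip across it, 66 long, 16 wide, 12 to 44 mm off the face, lying along the line from axis to pointer tip, a white line on its pointer half.
- pointer_tip (a point): End of the dial's pointer nose, in line with the bar, 47 mm from the axis, 8 mm off the face.
- index_mark (a point): Where the pointer tip must come to: just inside the raised tab (10 x 10 mm, black, top 13 mm off the face) on the aluminium index ring (120 mm diameter, 5 mm thick) around the dial, 47 mm from the axis, 8 mm off the face.
- bin: Fixed plywood bin, 228 mm wide (y), origin under its middle; floor 62 mm above the bench there, sloping 28 deg down to -x (to the robot). Compartments with middles at y -74, 0, 74 mm; dividers 6 mm thick, 10 high, lip 22 high. In each a wooden piece lies lengthwise down the slope at the lip; which is where varies.
- blank: The plain rectangular wooden blank, 120 long (x) x 32 wide (y) x 42 high (z) mm, about 85 g; origin at the middle of its underside.
- round_piece: Wooden piece with a rounded top, 120 x 36 x 40 mm, in the bin; origin at the middle of its underside. To be left.
- step_piece: Wooden piece with a step along it, 120 x 36 x 42 mm (upper 22 mm only 16 wide, on its +y side), in the bin; origin at the middle of its underside. To be left.
- jar: Glass jar with a steel lid, 72 mm diameter, 100 mm high, on the bench; origin under its middle. To be left.
- mug: White mug, 80 mm diameter, 90 mm high, on the bench; origin under its middle. To be left.
- screwdriver: Screwdriver, 190 mm long, lying along its x on the bench; origin at its underside. To be left.
Things that resemble listed ones, but are neither listed nor needed, are in the scene too. Leave any red or yellow look-alike of the blank alone.

How it is judged (in metres and radians):
On the way, in this order (a step that is already met when the one before it is completed fails the run):
1. the dial's pointer is at the index tab and the dial is let go (distance between pointer_tip and index_mark below 0.005 m and contact force between the fingers and sander below 0.1 N), for 0.2 s.
2. the blank lies on the infeed table, flush against the fence, and is let go (z of blank in the frame of sander between 0.047 and 0.053 m and x of blank in the frame of sander between -0.16 and -0.055 m and y of blank in the frame of sander between 0.1355 and 0.142 m and angle between the x axis of blank and the x axis of sander, either way round below 0.07 rad and angle between blank's own z axis and vertical below 0.06 rad and contact force between the fingers and blank below 0.1 N and linear speed of blank below 0.02 m/s), for 0.2 s.
At the end, for the whole second after the job is handed in: The pointer tip is within 5 mm (about 6 deg, the width of the tab) of the index mark; the blank lies flat and same side up on the infeed table, at rest and released, wholly on it (up to 10 mm may overhang the front), parallel to the fence within 4 deg and within 3.5 mm of it (all of step 2 and distance between pointer_tip and index_mark below 0.005 m); the robot touches nothing.
It fails at once if the index ring is turned (tab moved over 5 mm) (distance of index_mark from where it was at the start of the episode above 0.005 m).
It fails at once if the round-topped or stepped piece is moved over 30 mm (distance of any of round_piece, step_piece from where it was at the start of the episode above 0.03 m).
It fails at once if the jar, mug or screwdriver is moved over 30 mm (distance of any of jar, mug, screwdriver from where it was at the start of the episode above 0.03 m).
It also fails if it takes over 61 s, if anything falls off the work surface, if the arm or the gripper's body presses on something with over 40 N, if the wrist force passes 120 N, or if a joint passes its speed limit or range.

## Working session

There is one attempt and no reset: what is moved stays moved. The work goes in short steps, Python scripts to look and compute and a tool call to move; the robot and the scene stay as the last step left them, time stands still between calls to the robot, and variables do not carry over. Pictures are saved under pics/ and viewed, about 8 in all and at most 12, crops included, and the job is handed in when it is done.

Besides the shell and the picture viewer there is one more tool, called after "Request:" by a JSON object that holds its "api" and its "payload". carry_out: Moves the arm, as the interface text tells. Shifts and turns lie within -1 to 1; 1 stands for 800 mm of shift or 180 degrees of turn. Its arguments: {"type":"object","properties":{"rows":{"type":"array","items":{"type":"array","items":{"type":"number","minimum":-1,"maximum":1}}},"squeeze":{"type":"number"}},"required":["rows"]}

```bash
ls; mkdir -p pics; cat > h.py <<'E'
import numpy as np, cv2
from station import bot
def snap(name,tag):
    m=bot.camera_model(name); p,d=bot.capture(name)
    np.savez(f'pics/{tag}.npz',p=p,d=d,view=m['view'],f=192/np.tan(np.radians(m['fovy']/2)),c=[m['cx'],m['cy']])
    cv2.imwrite(f'pics/{tag}.png',p[:,:,::-1]); return p,d
def load(tag): return np.load(f'pics/{tag}.npz')
def px(tag,u,v,z=None):
    """world point of pixel; by depth or by world-plane height z"""
    L=load(tag); V=np.array(L['view']); R=V[:3,:3]; t=V[:3,3]
    ray=np.array([(u-L['c'][0])/L['f'],(v-L['c'][1])/L['f'],1])
    o=-R.T@t; w=R.T@ray
    if z is None: 
        s=L['d'][int(round(v)),int(round(u))]
    else: s=(z-o[2])/w[2]
    return o+s*w
def cloud(tag):
    L=load(tag); V=np.array(L['view']); v,u=np.mgrid[:384,:512]; d=L['d']
    P=np.stack([(u-L['c'][0])/L['f']*d,(v-L['c'][1])/L['f']*d,d],-1)
    W=(P-V[:3,3])@V[:3,:3]; W[d==0]=np.nan; return W
def proj(tag,P):
    L=load(tag); V=np.array(L['view']); q=V[:3,:3]@np.array(P)+V[:3,3]; return q[:2]/q[2]*L['f']+L['c']
E
python3 - <<'E'
from h import *
o=bot.observe(); print(o)
for n in ('scene','side','wrist'): snap(n,n+'0')
a=cv2.imread('pics/scene0.png');b=cv2.imread('pics/side0.png')
for n in('scene','side','wrist'):
    V=np.array(bot.camera_model(n)['view']); print(n,-V[:3,:3].T@V[:3,3],V[2,:3])
E
```

```text
pics
{'time_s': 0.0, 'joint_pos': array([71.72405343, 23.6006252 , -0.7268769 , 91.50177713,  0.3207315 ,
       64.99011817, -4.71028887]), 'qvel': array([-0.05976131,  0.00479061,  0.10726769,  0.08242491,  0.00643005,
        0.01858797,  0.04247668]), 'effort': array([ 7.71291093e-05, -5.87956917e+01,  6.41910899e-01, -2.91080296e+01,
       -5.37072925e-02,  1.82470697e-02,  1.50461929e-04]), 'tcp_pos': array([ 154.93196381, -605.02053771,  240.51880592]), 'eef_rot': array([[-5.06910831e-04,  2.48145121e-01, -9.68722737e-01],
       [ 1.49568660e-03, -9.68721590e-01, -2.48145610e-01],
       [-9.99998753e-01, -1.57469332e-03,  1.19908133e-04]]), 'wrist_force': array([0.44628965, 0.28873768, 0.52118924]), 'torque': array([0.04100418, 0.02259144, 0.01513198]), 'finger_gap': 87.91409330708059}
scene [1237.11852714 -234.17940666 1242.52910761] [-0.52037195  0.21589326 -0.826198  ]
side [ 23.9079923  753.23372764 663.69195169] [ 0.49080324 -0.68979666 -0.53225252]
wrist [ 232.87949449 -584.23021865  384.4436971 ] [-0.28251018 -0.07054987 -0.95666646]
```

View pics/scene0.png

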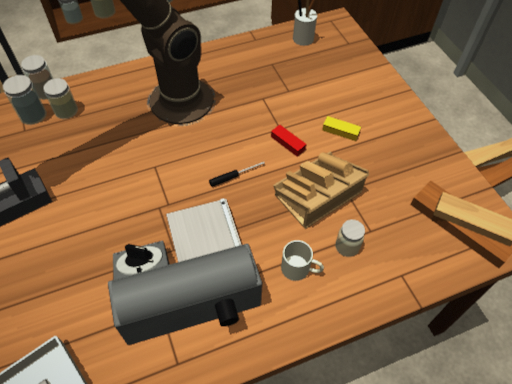

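View pics/side0.png

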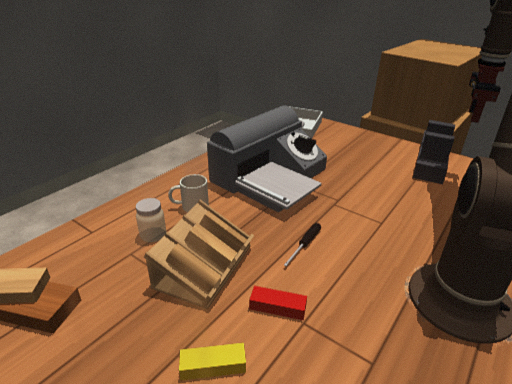

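The scene view shows the robot base at (180,100), the sander at (185,285) with its dial at (138,257) and infeed table at (205,235), and the bin at (322,187). The screwdriver is at (237,174), the mug at (298,260) and the jar at (350,238). Possible mistakes for the blank are the three bin pieces, the red block (288,139), the yellow block (342,128) and the scrap timber on the right. Next I take close crops.

```bash
python3 - <<'E'
from h import *
a=cv2.imread('pics/scene0.png');b=cv2.imread('pics/side0.png')
r=lambda i,x,y,w,h,W,H:cv2.resize(i[y:y+h,x:x+w],(W,H),interpolation=cv2.INTER_CUBIC)
t=np.hstack([r(a,265,145,110,82,400,298),r(a,105,235,70,52,400,298)])
u=np.hstack([r(b,140,195,120,90,400,300),r(b,270,110,70,52,400,300)])
cv2.imwrite('pics/c1.png',np.vstack([t,u]))
W=cloud('scene0')
for n,(x,y) in dict(table=(205,235),tblcorner=(168,213),tblc2=(222,201),fence=(230,225),dial=(138,257),ring=(122,262),bin=(322,187),mug=(298,245),jar=(350,228),sd=(225,179)).items(): print(n,W[y,x].round(1))
S=cloud('side0')
for n,(x,y) in dict(table=(275,185),fence=(265,195),dial=(304,145),mug=(195,180),binl=(180,265)).items(): print('S',n,S[y,x].round(1))
E
```

```text
table [ 577.5 -102.6   47.4]
tblcorner [ 437.4 -176.6   -1.9]
tblc2 [495.4 -21.4  59.5]
fence [579.6 -27.9  59.1]
dial [ 612.8 -291.3  115.9]
ring [ 595.1 -335.4   86.4]
bin [564.  268.7  69. ]
mug [715.6 119.2  75.1]
jar [732.8 264.6 102. ]
sd [395.4  22.7  17.3]
S table [572.1 -77.9  53.4]
S fence [nan nan nan]
S dial [ 597.7 -286.5  104.9]
S mug [765.1  73.5  70.5]
S binl [519.6 363.5  81.1]
```

View pics/c1.png

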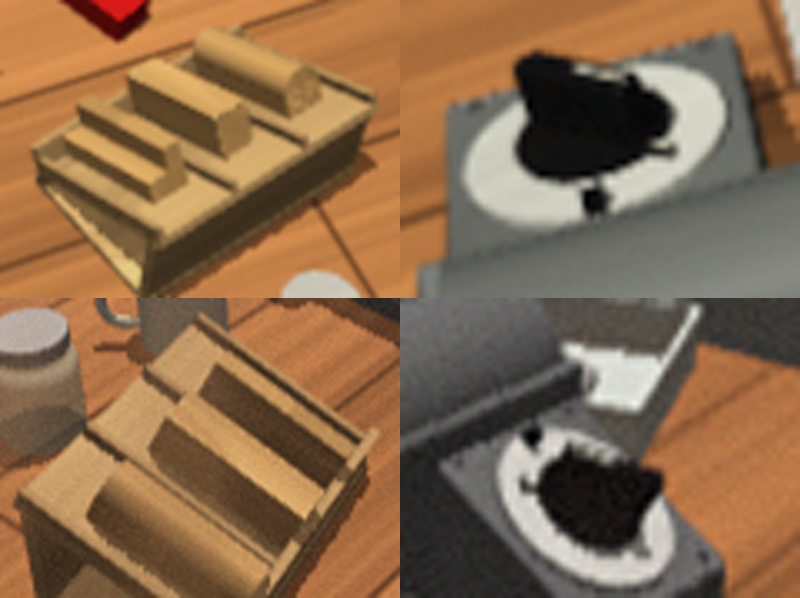

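The middle piece at about (325,178) in the scene picture is the plain blank, with the stepped piece on its left (-y) and the round piece on its right (+y). The dial's nose points roughly +y, and the tab lies clockwise of it on the uphill side. Next is a fit of the sander pose.

```bash
cat > fit.py <<'E'
from h import *
from scipy.optimize import least_squares
W=np.vstack([cloud('scene0').reshape(-1,3),cloud('side0').reshape(-1,3)]); W=W[~np.isnan(W[:,0])]
def box(a,b,c,d,e,f): return W[(W[:,0]>a)&(W[:,0]<b)&(W[:,1]>c)&(W[:,1]<d)&(W[:,2]>e)&(W[:,2]<f)]
T=box(400,720,-220,30,44,56)
r=cv2.minAreaRect(T[:,:2].astype(np.float32)); print('table',len(T),np.median(T[:,2]),r)
# console face plane
C=box(520,680,-380,-210,50,150)
for it in range(6):
    A=np.c_[C[:,:2],np.ones(len(C))]
    if it==0: k=np.ones(len(C),bool)
    s=np.linalg.lstsq(A[k],C[k,2],rcond=None)[0]; k=abs(C[:,2]-A@s)<8-it
n=np.array([-s[0],-s[1],1]);n/=np.linalg.norm(n); print('face n',n,'tilt',np.degrees(np.arccos(n[2])),'yaw',np.degrees(np.arctan2(-n[1],-n[0])),k.sum(),'z at 600,-290',s@[600,-290,1])
H=box(560,900,-400,150,100,230); print('housing top',np.percentile(H[:,2],[50,95,99.5]))
r=cv2.minAreaRect(H[H[:,2]>135][:,:2].astype(np.float32)); print(r)
for c,t in (('scene0',(15,195)),('scene0',(12,170)),('side0',(435,130)),('side0',(432,165))): print(c,t,cloud(c)[t[1],t[0]])
B=box(440,720,150,400,15,140)
print('bin rect',cv2.minAreaRect(B[:,:2].astype(np.float32)))
for u,v in ((305,205),(305,168),(330,158),(300,200),(366,180)): print((u,v),cloud('scene0')[v,u])
E
python3 fit.py
```

```text
table 4832 50.56145351335131 ((592.065673828125, -116.40723419189453), (209.9892578125, 239.13722229003906), 87.03933715820312)
face n [-0.49473217  0.11440159  0.86148265] tilt 30.51653555924644 yaw -13.020192546205761 827 z at 600,-290 92.33727436964705
housing top [168.10400799 193.25080821 195.78220663]
((700.8084716796875, -197.57057189941406), (361.3077697753906, 202.174560546875), 85.15247344970703)
scene0 (15, 195) [ 256.5943137  -576.91962864   65.2881767 ]
scene0 (12, 170) [ 233.77478463 -551.2748723   146.24931782]
side0 (435, 130) [ 266.48111623 -665.52217629  124.64534566]
side0 (432, 165) [ 217.9718649  -508.85076637   61.36351168]
bin rect ((586.4520874023438, 285.46234130859375), (268.07666015625, 232.59820556640625), 12.929807662963867)
(305, 205) [620.19691989 182.79856948 101.55489398]
(305, 168) [488.56339303 247.83022545  79.3918366 ]
(330, 158) [483.45201673 334.54122523  81.39237645]
(300, 200) [582.59548797 187.98190861  70.69902832]
(366, 180) [550.31631663 441.52664191  -2.47728439]
```

```bash
python3 - <<'E'
from h import *
a=px('scene0',222.5,201,60);b=px('scene0',239.5,244,60);print(a,b,np.degrees(np.arctan2(*(b-a)[1::-1])))
a=px('scene0',168,213,50);b=px('scene0',222,200,60);c=px('scene0',176,262,50);print('front corners',a,b,np.degrees(np.arctan2(*(b-a)[1::-1]))-90, 'side',c,np.degrees(np.arctan2(*(c-a)[1::-1])))
for z in (92,97,100):print(px('scene0',139.1,260.3,z), px('side0',270+85*.175+.0, 110+110*.175,z) if 0 else '')
E
```

```text
[496.26054173 -20.16764943  60.        ] [646.36410767 -24.80940457  60.        ] -1.7712320915800908
front corners [ 470.79309065 -178.96501423   50.        ] [492.44415939 -20.3373865   60.        ] -7.772268097500898 side [ 628.96140049 -202.76307938   50.        ] -8.556561659312328
[ 609.95175455 -292.17582168   92.        ] 
[ 612.6773126  -291.92377932   97.        ] 
[ 614.31264742 -291.7725539   100.        ]
```

Request:
{"api": "carry_out", "payload": {"rows": [[1,0.05,0.04,0.0625,0.04],[1,0.1,0.08,0.0625,0.08],[1,0.15,0.12,0.0625,0.12],[1,0.2,0.16,0.0625,0.16],[1,0.25,0.2,0.0625,0.2],[1,0.3,0.24,0.0625,0.24],[1,0.35,0.28,0.0625,0.28],[1,0.4,0.32,0.0625,0.32],[1,0.45,0.35,0.0625,0.36],[1,0.5,0.38,0.0625,0.4],[1,0.55,0.4,0.0625,0.4],[1,0.55,0.4,0.0625,0.4]]}}

```text
time_s: 1.15
tcp_pos: [545.6, -314.2, 291.2]
eef_rot: [[-0.0, 0.998, -0.063], [-0.0, -0.063, -0.998], [-1.0, -0.0, 0.0]]
wrist_force: [0.4, -0.9, -0.2]
finger_gap: 87.8
```

Request:
{"api": "carry_out", "payload": {"rows": [[1,0.05,0.036,0,-0.005],[1,0.05,0.036,0,-0.005],[1,0.05,0.036,0,-0.005]]}}

```text
time_s: 1.4
tcp_pos: [586.9, -282.5, 290.3]
eef_rot: [[-0.0, 0.997, -0.073], [0.003, -0.073, -0.997], [-1.0, -0.0, -0.003]]
wrist_force: [0.1, -0.5, -0.4]
finger_gap: 87.9
```

```bash
python3 - <<'E'
from h import *
print(bot.observe()['tcp_pos'])
snap('wrist','w1'); a=cv2.imread('pics/w1.png'); cv2.imwrite('pics/w1b.png',cv2.resize(a,(800,600),interpolation=cv2.INTER_CUBIC))
E
```

```text
[ 586.92415592 -282.53454039  290.30756621]
```

View pics/w1b.png

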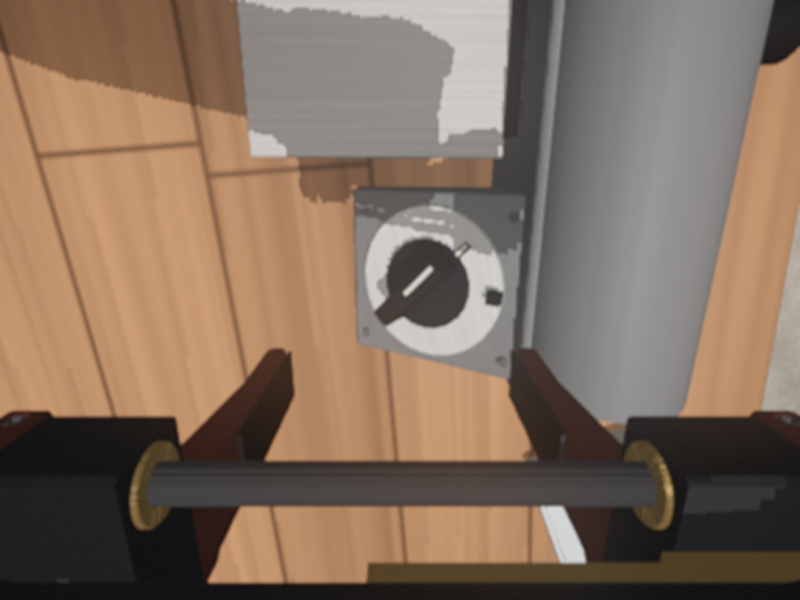

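The wrist view (800x600) has +x to the right and +y up. The pointer nose is at (462,249), the tab at (494,298), the ring centre near (436,281), and the bar runs from (380,318) to (445,255). The table's -y edge runs from (252,157) to (503,157).

```bash
cat > dial.py <<'E'
from h import *
def go(tag,ringc,nose,tab,edge,k):
    W=cloud(tag); L=load(tag); img=L['p']
    c=np.array(ringc)*k
    # face plane from ring band pixels
    v,u=np.mgrid[:384,:512]; r=np.hypot(u-c[0],v-c[1]); R=32*k/.64
    C=W[(r<R*1.6)&(r>R*0.95)]; C=C[~np.isnan(C[:,0])]
    m=np.median(C,0); C=C[np.linalg.norm(C-m,axis=1)<110]; kk=np.ones(len(C),bool)
    for i in range(8):
        q=C[kk].mean(0); n=np.linalg.svd(C[kk]-q,full_matrices=False)[2][2]; n*=np.sign(n[2]); e=(C-q)@n; kk=abs(e)<10-i
    print('plane n',n.round(3),'yaw',np.degrees(np.arctan2(-n[1],-n[0])),kk.sum(),'res',e[kk].std())
    V=np.array(L['view']);Rm=V[:3,:3];o=-Rm.T@V[:3,3]
    def on(p,h):
        w=Rm.T@np.array([(p[0]*k-L['c'][0])/L['f'],(p[1]*k-L['c'][1])/L['f'],1]); return o+w*((q+n*h-o)@n)/(w@n)
    a=on(edge[0],0);b=on(edge[1],0)
    A=px(tag,edge[0][0]*k,edge[0][1]*k,50);B=px(tag,edge[1][0]*k,edge[1][1]*k,50); yaw=np.degrees(np.arctan2(*(B-A)[1::-1])); print('table edge',A,B,np.linalg.norm(B-A),'yaw',yaw)
    cen=on(ringc,2);P=on(nose,5);T=on(tab,10)
    ex=np.cross([-n[1],n[0],0],n); ex/=np.linalg.norm(ex); ey=np.cross(n,ex)
    print('centre',cen,'ex',ex,'ey',ey)
    for nm,p in(('nose',P),('tab',T)): d=p-cen; print(nm,p,'r',np.hypot(d@ex,d@ey),'ang',np.degrees(np.arctan2(d@ey,d@ex)))
    print('grip pt 37',cen+n*(35))
if __name__=='__main__': go('w1',(436,281),(462,249),(494,298),((252,157),(503,157)),.64)
E
python3 dial.py
```

```text
plane n [-0.495  0.03   0.868] yaw -3.4394528839482996 3647 res 1.4275032110869779
table edge [ 470.3750978  -184.68698728   50.        ] [ 677.99015925 -199.87979172   50.        ] 208.17020691700932 yaw -4.185316479970004
centre [ 613.91247597 -288.31310283  101.62121933] ex [-0.86670563  0.05209073 -0.49609263] ey [-5.99937302e-02 -9.98198754e-01  3.46944695e-18]
nose [ 633.20051626 -262.07288472  115.17743053] r 35.14752348000764 ang -128.90831878487788
tab [ 652.5094809  -295.61427696  133.09819483] r 49.697443793361245 ang 174.2577007450753
grip pt 37 [ 596.58050927 -287.27141717  132.01065534]
```

Request:
{"api": "carry_out", "payload": {"rows": [[-0.18,0.008,-0.007,-0.03,-0.04],[-0.18,0.008,-0.007,-0.06,-0.08],[-0.18,0.008,-0.007,-0.09,-0.12],[-0.18,0.008,-0.007,-0.1,-0.16],[-0.18,0.008,-0.007,-0.1,-0.2],[-0.18,0.008,-0.007,-0.1,-0.2],[-0.18,0.008,-0.007,-0.125,-0.2],[-0.18,0.008,-0.007,-0.125,-0.2]], "squeeze": 6}}

```text
time_s: 2.12
tcp_pos: [588.6, -293.4, 189.2]
eef_rot: [[-0.003, 0.761, -0.648], [0.0, -0.648, -0.761], [-1.0, -0.003, 0.002]]
wrist_force: [-0.4, -0.2, -0.6]
finger_gap: 38.5
```

```bash
python3 - <<'E'
from h import *
print(bot.observe()['tcp_pos'])
snap('wrist','w2'); a=cv2.imread('pics/w2.png'); cv2.imwrite('pics/w2b.png',cv2.resize(a[100:340,96:416],(800,600),interpolation=cv2.INTER_CUBIC))
E
```

```text
[ 588.57138314 -293.41995668  189.18249824]
```

View pics/w2b.png

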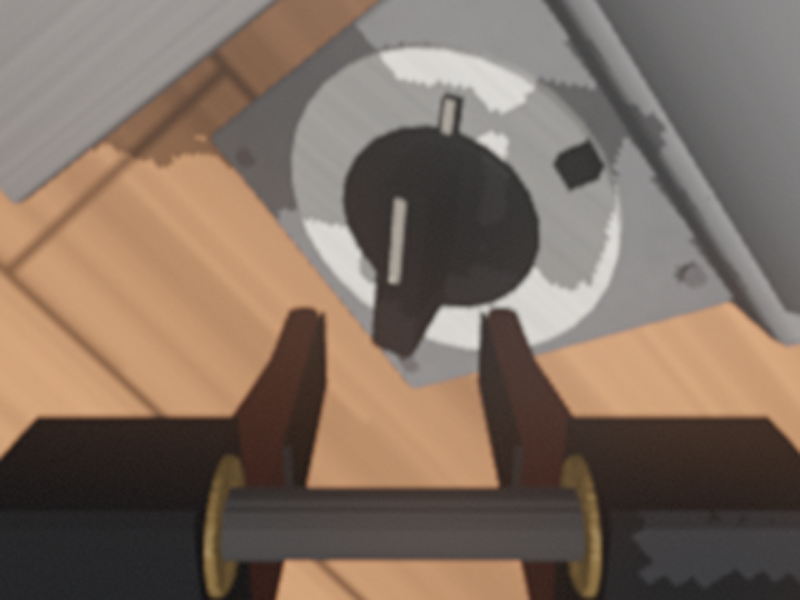

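The close view shows the nose tip at (452,97), the tab at (579,165), the ring centre near (456,199), and the bar nearly in line with the fingers. I recompute with heights relative to the ring top.

```bash
cat > d2.py <<'E'
from h import *
import sys
def dial(tag,nose,tab,yaw=-4.2,org=(678.4,-194)):
    c,s=np.cos(np.radians(yaw)),np.sin(np.radians(yaw)); R=np.array([[c,-s,0],[s,c,0],[0,0,1]])
    cen=np.array([*org,0])+R@[-60,-100,92.5]; up=R@[np.cos(np.pi/6),0,.5]; ey=R@[0,1,0]; n=R@[-.5,0,np.cos(np.pi/6)]
    L=load(tag);V=np.array(L['view']);Rm=V[:3,:3];o=-Rm.T@V[:3,3]
    def on(p,h):
        w=Rm.T@np.array([(p[0]-L['c'][0])/L['f'],(p[1]-L['c'][1])/L['f'],1]); return o+w*((cen+n*h-o)@n)/(w@n)
    for nm,p,h in(('nose',nose,8),('tab',tab,13)):
        q=on(p,h)-cen; a=np.degrees(np.arctan2(q@ey,q@up)); print(nm,on(p,h).round(1),'r',np.hypot(q@ey,q@up).round(1),'ang',a.round(1),'world yaw',np.degrees(np.arctan2(*(np.cos(np.radians(a))*up+np.sin(np.radians(a))*ey)[1::-1])).round(1))
    print('cen',cen,'pix',proj(tag,cen+n*5),'grip37',cen+37*n)
E
python3 - <<'E'
from d2 import *
f=lambda u,v:(96+u*.4,100+v*.4)
dial('w2',f(452,97),f(579,165)); dial('w1',(464*.64,246*.64),(494*.64,298*.64))
print((proj('w2',[611.2,-289.5,98.2])-[96,100])/.4)
print(bot.observe()['tcp_pos'])
E
```

```text
nose [ 636.7 -259.2  115.1] r 44.8 ang 45.5 world yaw 45.4
tab [ 652.7 -296.   131.7] r 56.0 ang -3.7 world yaw -8.5
cen [ 611.23731165 -289.33715589   92.5       ] pix [272.29938389 184.18468125] grip37 [ 592.78699383 -287.98224925  124.54293994]
nose [ 634.9 -260.2  114.1] r 42.6 ang 46.4 world yaw 46.3
tab [ 652.8 -296.   131.7] r 56.0 ang -3.7 world yaw -8.5
cen [ 611.23731165 -289.33715589   92.5       ] pix [274.5887812  179.83421036] grip37 [ 592.78699383 -287.98224925  124.54293994]
[447.09239844 207.80307347]
[ 588.93953671 -293.28893654  190.29841933]
```

Request:
{"api": "carry_out", "payload": {"rows": [[-0.18,0.0075,0.0075,-0.03,-0.01],[-0.18,0.0075,0.0075,-0.055,-0.01],[-0.18,0.0075,0.0075,-0.07,-0.01],[-0.18,0.0075,0.0075,-0.07,-0.01],[-0.18,0.0075,0.0075,-0.07,-0.01]], "squeeze": 6}}

```text
time_s: 2.58
tcp_pos: [596.4, -286.9, 135.6]
eef_rot: [[-0.001, 0.739, -0.673], [-0.0, -0.673, -0.739], [-1.0, -0.0, 0.0]]
wrist_force: [0.9, -0.6, 0.3]
finger_gap: 36.2
```

Position good and no contact. Next I close on the bar.

Request:
{"api": "carry_out", "payload": {"rows": [[-0.7,0,0,0,0],[-0.8,0,0,0,0],[-1,0,0,0,0],[-1,0,0,0,0],[-1,0,0,0,0],[-1,0,0,0,0]], "squeeze": 6}}

```text
time_s: 3.08
tcp_pos: [597.5, -286.6, 136.5]
eef_rot: [[0.002, 0.739, -0.674], [-0.001, -0.674, -0.739], [-1.0, 0.002, -0.0]]
wrist_force: [-0.1, -1.2, 5.8]
finger_gap: 22.5
```

Request:
{"api": "carry_out", "payload": {"rows": [[-1,0,0,0,-0.025],[-1,0,0,0,-0.05],[-1,0,0,0,-0.075],[-1,0,0,0,-0.1],[-1,0,0,0,-0.125],[-1,0,0,0,-0.15],[-1,0,0,0,-0.175],[-1,0,0,0,-0.2],[-1,0,0,0,-0.225],[-1,0,0,0,-0.25],[-1,0,0,0,-0.275],[-1,0,0,0,-0.275]]}}

```text
time_s: 4.08
tcp_pos: [597.7, -289.3, 135.5]
eef_rot: [[0.003, -0.038, -0.999], [-0.004, -0.999, 0.038], [-1.0, 0.004, -0.003]]
wrist_force: [3.9, -8.1, -3.8]
finger_gap: 19.3
```

```bash
python3 - <<'E'
from h import *
print(bot.observe()['tcp_pos'],bot.observe()['finger_gap'])
snap('wrist','w3'); a=cv2.imread('pics/w3.png'); b=snap('scene','s3')[0][:,:,::-1]
A=cv2.resize(a[80:340,96:416],(492,400),interpolation=cv2.INTER_CUBIC); B=cv2.resize(b[235:287,105:145],(308,400),interpolation=cv2.INTER_CUBIC)
cv2.imwrite('pics/w3b.png',np.hstack([A,B]))
E
```

```text
[ 597.71761273 -289.25730944  135.51789003] 19.331332002608175
```

View pics/w3b.png

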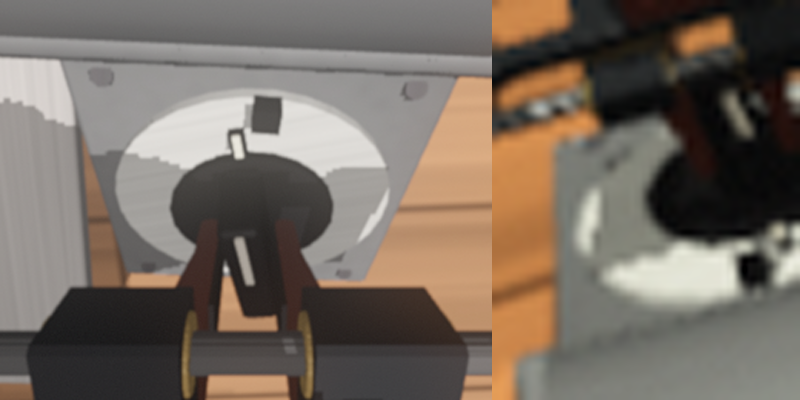

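The nose tip is at (235,130) and the tab at (266,115) in the left panel, so the pointer is still a little short of the tab.

```bash
python3 - <<'E'
from d2 import *
f=lambda u,v:(96+u/1.5375,80+v/1.5375)
for org in ((678.4,-194),(680.7,-193.2)): dial('w3',f(236,130),f(267,115),org=org)
E
```

```text
nose [ 646.6 -285.9  121.9] r 45.4 ang 7.6 world yaw 4.5
tab [ 653.3 -297.   132.1] r 56.8 ang -4.6 world yaw -9.6
cen [ 611.23731165 -289.33715589   92.5       ] pix [257.40492683 211.19801437] grip37 [ 592.78699383 -287.98224925  124.54293994]
nose [ 646.3 -285.9  120.5] r 42.4 ang 6.8 world yaw 3.7
tab [ 653.1 -297.1  130.7] r 54.1 ang -6.0 world yaw -11.1
cen [ 613.53731165 -288.53715589   92.5       ] pix [256.11881614 208.10916742] grip37 [ 595.08699383 -287.18224925  124.54293994]
```

Request:
{"api": "carry_out", "payload": {"rows": [[-1,0,0,0,-0.025],[-1,0,0,0,-0.05],[-1,0,0,0,-0.073],[-1,0,0,0,-0.073],[-1,0,0,0,-0.073]]}}

```text
time_s: 4.6
tcp_pos: [597.3, -290.5, 135.3]
eef_rot: [[0.002, -0.261, -0.965], [-0.006, -0.965, 0.261], [-1.0, 0.005, -0.004]]
wrist_force: [3.8, -10.3, -5.9]
finger_gap: 19.2
```

```bash
python3 - <<'E'
from h import *
o=bot.observe();print(o['eef_rot'][:,1],o['finger_gap'])
snap('wrist','w4'); a=cv2.imread('pics/w4.png')
cv2.imwrite('pics/w4b.png',cv2.resize(a[120:270,166:366],(800,600),interpolation=cv2.INTER_CUBIC))
E
```

```text
[-0.26051782 -0.9654562   0.00497946] 19.226531465468934
```

View pics/w4b.png

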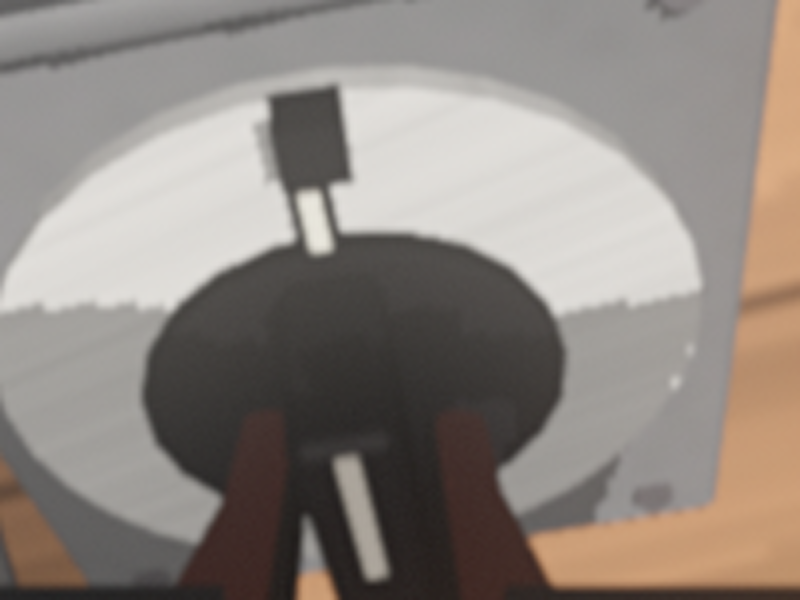

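The pointer nose ends at (309,188) against the tab's inner face, whose centre is near (318,184). That is about 1-2 mm off. I now release, rise and check.

Request:
{"api": "carry_out", "payload": {"rows": [[-0.3,0,0,0,0],[-0.1,0,0,0,0],[0,0,0,0,0],[0,0,0,0,0],[0,0,0,0.03,0],[0,0,0,0.07,0],[0,0,0,0.11,0],[0,0,0,0.125,0]]}}

```text
time_s: 5.32
tcp_pos: [598.4, -286.4, 240.0]
eef_rot: [[0.005, -0.258, -0.966], [-0.002, -0.966, 0.258], [-1.0, 0.0, -0.006]]
wrist_force: [1.2, 0.0, 0.3]
finger_gap: 43.9
```

```bash
python3 - <<'E'
from h import *
o=bot.observe();print(o['tcp_pos'],o['wrist_force'])
snap('wrist','w5'); a=cv2.imread('pics/w5.png')
cv2.imwrite('pics/w5b.png',cv2.resize(a[100:250,166:366],(600,450),interpolation=cv2.INTER_CUBIC))
E
```

```text
[ 598.38213934 -286.36603626  240.0336804 ] [1.18326423 0.00314328 0.29724228]
```

View pics/w5b.png

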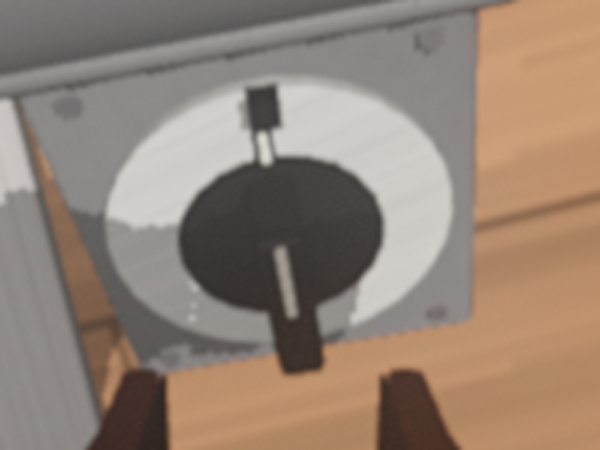

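The nose at (263,132) points into the tab at (264,125), the dial is free and the ring has not moved. Next is the bin.

Request:
{"api": "carry_out", "payload": {"rows": [[0.2,0,0.05,0.03,0.03],[0.2,0,0.1,0.06,0.06],[0.2,0,0.15,0.08,0.09],[0.2,0,0.2,0.08,0.12],[0.2,0,0.25,0.08,0.15],[0.2,0,0.3,0.08,0.15],[0.2,0,0.35,0.08,0.15],[0.2,0,0.4,0.08,0.15],[0.2,0,0.45,0.08,0.15],[0.2,0,0.5,0.08,0.15],[0.2,0,0.55,0.08,0.15],[0.2,0,0.6,0.08,0.15]]}}

```text
time_s: 6.37
tcp_pos: [595.9, 195.9, 298.1]
eef_rot: [[-0.001, 0.209, -0.978], [-0.0, -0.978, -0.209], [-1.0, -0.0, 0.002]]
wrist_force: [1.5, -0.0, 1.1]
finger_gap: 52.8
```

Request:
{"api": "carry_out", "payload": {"rows": [[0.2,0,0.05,0,0],[0.2,0,0.085,0,0],[0.2,0,0.085,0,0],[0.2,0,0.085,0,0]]}}

```text
time_s: 6.7
tcp_pos: [595.4, 264.2, 297.5]
eef_rot: [[-0.003, 0.213, -0.977], [-0.0, -0.977, -0.213], [-1.0, -0.0, 0.003]]
wrist_force: [0.7, -0.7, -0.7]
finger_gap: 52.3
```

```bash
python3 - <<'E'
from h import *
o=bot.observe();print(o['tcp_pos'],o['joint_pos'])
snap('wrist','w6'); a=cv2.imread('pics/w6.png')
cv2.imwrite('pics/w6b.png',cv2.resize(a,(800,600),interpolation=cv2.INTER_CUBIC))
E
```

```text
[595.44692373 264.15897966 297.49283952] [ -17.59850885   25.06989808  -15.42307401   82.1769249     6.66940342
   73.78654996 -111.2270662 ]
```

View pics/w6b.png

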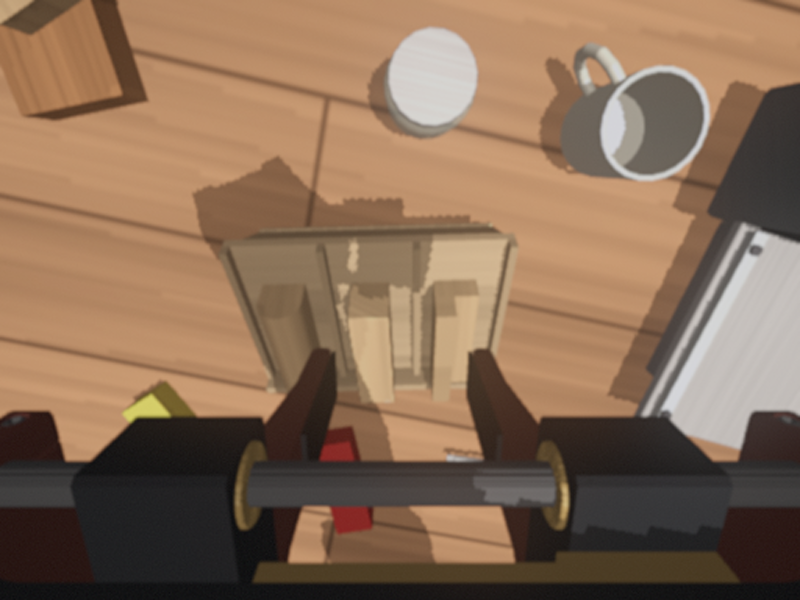

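In this view +x is up and +y is left. The blank's top face has corners near (347,316), (390,315), (394,402) and (359,403) in the middle compartment, the round piece is on the left (285,330), and the stepped piece is on the right (455,340).

```bash
python3 - <<'E'
from h import *
W=cloud('w6'); k=.64
m=np.zeros((384,512),np.uint8); cv2.fillConvexPoly(m,(np.array([(351,321),(386,320),(390,398),(362,399)])*k).astype(int),1)
C=W[m>0];C=C[~np.isnan(C[:,0])]; q=np.median(C,0); kk=np.ones(len(C),bool)
for i in range(6):
    q=C[kk].mean(0);n=np.linalg.svd(C[kk]-q,full_matrices=False)[2][2];n*=np.sign(n[2]);e=(C-q)@n;kk=abs(e)<6-i*.7
print('n',n,'tilt',np.degrees(np.arccos(n[2])),'yaw',np.degrees(np.arctan2(-n[1],-n[0])),kk.sum(),len(C))
L=load('w6');V=np.array(L['view']);R=V[:3,:3];o=-R.T@V[:3,3]
P=[]
for u,v in ((347,316),(390,315),(394,402),(359,403)):
    w=R.T@np.array([(u*k-L['c'][0])/L['f'],(v*k-L['c'][1])/L['f'],1]); P.append(o+w*((q-o)@n)/(w@n))
P=np.array(P);print(P.round(1)); d=lambda a,b:np.linalg.norm(P[a]-P[b]); print('len',d(0,3),d(1,2),'wid',d(0,1),d(2,3))
ax=(P[0]+P[1]-P[2]-P[3])/2;print('axis yaw',np.degrees(np.arctan2(ax[1],ax[0])),'slope',np.degrees(np.arctan2(ax[2],np.hypot(*ax[:2]))))
c=P.mean(0);print('top centre',c,'plane centroid',q,'grip(33 up)',c-9*n,'underside',c-42*n)
def yaw(a,b): A=px('w6',a[0]*k,a[1]*k);B=px('w6',b[0]*k,b[1]*k);print(A,B,np.degrees(np.arctan2(*(B-A)[1::-1])))
yaw((245,236),(500,236))
# fence line from here
for z in (60,): a=px('w6',645*k,412*k,z);b=px('w6',738*k,226*k,z);print('fence outer?',a,b,np.degrees(np.arctan2(*(b-a)[1::-1])))
E
```

```text
n [-0.45642091 -0.11274503  0.88259193] tilt 28.043375451695344 yaw 13.875426424580048 1101 1101
[[557.2 299.5 121.9]
 [565.  267.5 121.8]
 [459.3 242.8  64. ]
 [451.  275.6  63.9]]
len 123.3868099623057 122.97241485291862 wid 32.95895739779634 33.785679095309916
axis yaw 12.917411634500068 slope 28.040052055459036
top centre [508.10558368 271.34231426  92.8960059 ] plane centroid [514.57240889 273.69546346  96.54083881] grip(33 up) [512.21337184 272.35701956  84.95267854] underside [527.27526176 276.07760569  55.82714488]
[574.40880573 420.79691724   0.71709243] [638.74218646 195.93173984  97.8112885 ] -74.03430301005271
fence outer? [ 4.98632168e+02 -3.20249118e-01  6.00000000e+01] [686.60179962 -11.02854802  60.        ] -3.2605154980267153
```

Request:
{"api": "carry_out", "payload": {"rows": [[0,-0.04,0.004,-0.03,0.005],[0,-0.08,0.008,-0.06,0.005],[0,-0.102,0.011,-0.1,0.005],[0,-0.102,0.011,-0.14,0.005],[0,-0.102,0.011,-0.18,0.005],[0,-0.102,0.011,-0.18,0.005],[0,-0.102,0.011,-0.18,0.005]], "squeeze": 8}}

```text
time_s: 7.33
tcp_pos: [515.0, 268.3, 154.3]
eef_rot: [[-0.003, 0.222, -0.975], [-0.002, -0.975, -0.222], [-1.0, 0.002, 0.003]]
wrist_force: [-0.1, 0.2, 0.5]
finger_gap: 44.0
```

Request:
{"api": "carry_out", "payload": {"rows": [[0,-0.001,0.0055,-0.03,0.002],[0,-0.001,0.0055,-0.06,0.002],[0,-0.001,0.0055,-0.075,0.002],[0,-0.001,0.0055,-0.083,0.002],[0,-0.001,0.0055,-0.083,0.002]]}}

```text
time_s: 7.75
tcp_pos: [514.8, 274.4, 88.9]
eef_rot: [[-0.0, 0.229, -0.973], [-0.001, -0.973, -0.229], [-1.0, 0.0, 0.0]]
wrist_force: [-0.7, -0.4, 0.8]
finger_gap: 44.3
```

Request:
{"api": "carry_out", "payload": {"rows": [[-0.5,0,0,0,0],[-1,0,0,0,0],[-1,0,0,0,0],[-1,0,0,0,0],[-1,0,0,0,0]]}}

```text
time_s: 8.17
tcp_pos: [515.3, 275.1, 90.2]
eef_rot: [[0.002, 0.23, -0.973], [0.001, -0.973, -0.23], [-1.0, -0.0, -0.002]]
wrist_force: [-0.4, -2.7, 6.6]
finger_gap: 31.8
```

Request:
{"api": "carry_out", "payload": {"rows": [[-1,0,0,0.02,0],[-1,0,0,0.05,0],[-1,0,0,0.09,0],[-1,0,0,0.13,0],[-1,0,0,0.15,0],[-1,0,0,0.15,0]], "squeeze": 12}}

```text
time_s: 8.67
tcp_pos: [516.2, 276.4, 213.5]
eef_rot: [[0.006, 0.23, -0.973], [0.004, -0.973, -0.23], [-1.0, -0.002, -0.007]]
wrist_force: [0.8, 0.7, -1.5]
finger_gap: 32.3
```

```bash
cat > fence.py <<'E'
from h import *
def fence(tag):
    W=cloud(tag).reshape(-1,3); W=W[~np.isnan(W[:,0])]
    T=W[(W[:,0]>500)&(W[:,0]<660)&(W[:,1]>-130)&(W[:,1]<10)]
    for x in (520,560,600,640):
        S=T[abs(T[:,0]-x)<15]; 
        if len(S)<20: continue
        h=[(y,np.round(np.median(S[abs(S[:,1]-y)<2][:,2]),1),(abs(S[:,1]-y)<2).sum()) for y in range(-56,8,4) if (abs(S[:,1]-y)<2).sum()>2]
        print(tag,x,'; '.join(f'{a}:{b}({c})' for a,b,c in h))
if __name__=='__main__':
    for t in ('w6','w1','scene0'): fence(t)
    o=bot.observe();print(o['tcp_pos'],o['finger_gap'],o['wrist_force'])
E
python3 fence.py
```

```text
w6 520 -56:50.0(47); -52:50.0(44); -48:50.1(40); -44:50.1(49); -40:50.1(40); -36:50.3(30); -32:-0.1(15); -28:58.2(33); -24:13.0(128); -20:59.3(93); -16:53.7(166); -12:49.3(92); -8:44.4(148); -4:0.1(41); 0:0.3(37); 4:0.2(39)
w6 560 -56:50.2(49); -52:50.3(48); -48:50.3(51); -44:50.1(46); -40:50.6(36); -32:59.6(9); -28:58.1(100); -24:12.3(182); -20:54.9(167); -16:49.7(114); -12:44.6(153); -8:0.9(63); -4:0.4(36); 0:0.0(43); 4:0.3(39)
w6 600 -56:50.1(47); -52:50.1(54); -48:50.4(49); -44:50.0(48); -36:60.5(3); -32:59.9(69); -28:12.9(224); -24:54.5(138); -20:51.2(162); -16:45.6(134); -12:42.3(115); -8:0.1(43); -4:0.2(43); 0:0.0(40); 4:0.2(42)
w6 640 -56:50.5(54); -52:50.4(57); -48:50.5(51); -44:50.6(12); -36:60.1(52); -32:13.0(239); -28:58.1(125); -24:52.0(207); -20:45.5(129); -16:43.4(157); -12:0.1(40); -8:0.3(49); -4:0.3(48); 0:0.0(47); 4:0.2(46)
w1 520 
w1 560 
w1 600 
w1 640 
scene0 520 -56:48.8(13); -52:48.1(13); -48:49.6(11); -44:49.8(13); -40:50.0(13); -36:49.3(11); -32:48.7(12); -28:55.6(16); -24:58.3(11); -20:59.9(15); -16:54.6(9); -12:48.4(13); -8:48.7(4); 0:-0.0(12); 4:-0.8(8)
scene0 560 -56:49.2(13); -52:48.5(12); -48:47.2(15); -44:49.6(12); -40:49.4(12); -36:48.3(12); -32:52.2(18); -28:60.6(11); -24:59.0(14); -20:57.5(9); -16:49.3(11); -12:47.8(8); -4:-0.4(10); 0:-0.4(8); 4:-1.6(13)
scene0 600 -56:50.2(13); -52:49.2(12); -48:49.2(12); -44:48.1(11); -40:49.1(14); -36:52.1(17); -32:59.4(12); -28:60.8(13); -24:56.6(11); -20:50.2(10); -16:49.0(11); -8:-0.2(5); -4:-1.3(14); 0:-1.2(12); 4:-2.5(14)
scene0 640 -56:49.7(11); -52:48.7(7); -48:52.4(7); -44:48.0(11); -40:50.9(8); -36:57.6(15); -32:59.3(12); -28:59.8(9); -24:49.6(7); -20:48.7(8)
[516.19002516 276.36044514 213.50737788] 32.26963585369908 [ 0.76447957  0.7437163  -1.47041397]
```

Request:
{"api": "carry_out", "payload": {"rows": [[-1,0.005,-0.04,0,-0.02],[-1,0.01,-0.09,0,-0.05],[-1,0.02,-0.14,0,-0.08],[-1,0.03,-0.19,0,-0.0985],[-1,0.04,-0.24,0,-0.0985],[-1,0.05,-0.29,0,-0.0985],[-1,0.061,-0.34,0,-0.0985],[-1,0.061,-0.385,0,-0.0985],[-1,0.061,-0.412,-0.03,-0.0985],[-1,0.061,-0.412,-0.07,-0.0985],[-1,0.061,-0.412,-0.1,-0.0985],[-1,0.061,-0.412,-0.1,-0.0985]]}}

```text
time_s: 9.67
tcp_pos: [559.4, -55.1, 123.3]
eef_rot: [[-0.009, -0.078, -0.997], [0.0, -0.997, 0.078], [-1.0, 0.0, 0.009]]
wrist_force: [0.0, 0.6, -1.7]
finger_gap: 32.2
```

```bash
python3 - <<'E'
from h import *
o=bot.observe();print(o['tcp_pos'],o['finger_gap'],o['eef_rot'][:,1])
snap('wrist','w7'); snap('side','s7');a=cv2.imread('pics/w7.png');b=cv2.imread('pics/s7.png')
cv2.imwrite('pics/w7b.png',np.hstack([cv2.resize(a,(400,300)),cv2.resize(b[110:230,200:360],(400,300),interpolation=cv2.INTER_CUBIC)]))
E
```

```text
[559.3781487  -55.0892856  123.32586343] 32.226252062425715 [-7.83798246e-02 -9.96923508e-01  3.50423476e-04]
```

View pics/w7b.png

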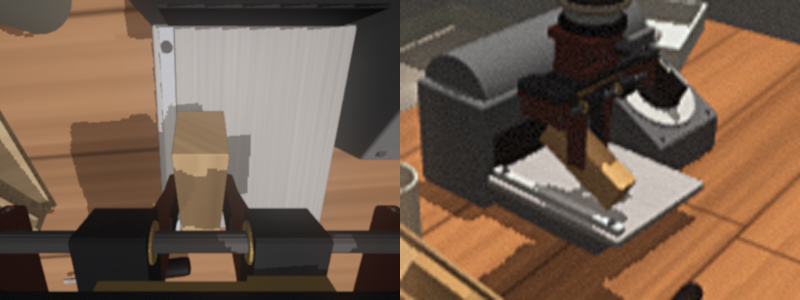

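The blank is held about 28° nose-down over the table, clear of the fence on its left. I lower it along an arc with a light grip so that it levels.

Request:
{"api": "carry_out", "payload": {"rows": [[-1,0.003,0,-0.006,0],[-1,0.005,0,-0.0135,0],[-1,0.009,0,-0.02,0],[-1,0.014,-0.001,-0.027,0],[-1,0.02,-0.001,-0.033,0],[-1,0.026,-0.002,-0.039,0],[-1,0.032,-0.002,-0.044,0],[-1,0.032,-0.002,-0.044,0],[-1,0.032,-0.002,-0.044,0]], "squeeze": 4}}

```text
time_s: 10.52
tcp_pos: [588.6, -56.2, 93.0]
eef_rot: [[-0.001, -0.077, -0.997], [0.0, -0.997, 0.077], [-1.0, 0.0, 0.001]]
wrist_force: [-0.0, 0.1, -1.3]
finger_gap: 32.3
```

```bash
cat > tilt.py <<'E'
from h import *
def blank(tag):
    W=cloud(tag).reshape(-1,3);p=load(tag)['p'].reshape(-1,3).astype(int)
    k=(W[:,0]>490)&(W[:,0]<680)&(W[:,1]>-110)&(W[:,1]<-15)&(W[:,2]>66)&(W[:,2]<125)&(p[:,0]-p[:,2]>25)&(p[:,1]>70)
    C=W[k]; C=C[np.isfinite(C[:,0])]; print(tag,len(C),'z',np.percentile(C[:,2],[2,50,98]).round(1))
    T=C[C[:,2]>86]; A=np.c_[T[:,:2],np.ones(len(T))]; s=np.linalg.lstsq(A,T[:,2],rcond=None)[0]; print(' slope deg',np.degrees(np.arctan(s[:2])).round(1),'rect',cv2.minAreaRect(T[:,:2].astype(np.float32)), T.min(0).round(1),T.max(0).round(1))
E
python3 - <<'E'
from tilt import *
o=bot.observe();print(o['tcp_pos'],o['finger_gap'],o['wrist_force'])
for c in('wrist','scene','side'): snap(c,c+'8'); blank(c+'8')
E
```

```text
[588.5593161  -56.17243493  92.96737441] 32.28714424291426 [-0.02993659  0.10141749 -1.32352765]
wrist8 9934 z [ 75.9 100.1 104.3]
 slope deg [ 4.2 -0.3] rect ((584.3416137695312, -54.71418762207031), (35.39948654174805, 121.36798858642578), 86.24249267578125) [523.  -74.8  86. ] [645.6 -34.3 105.8]
scene8 308 z [ 68.4  99.5 106.3]
 slope deg [ 3.7 -0.7] rect ((602.378662109375, -57.00869369506836), (32.213134765625, 88.98477172851562), 84.19610595703125) [558.5 -75.9  87. ] [648.1 -38.1 107.9]
side8 182 z [ 76.2  97.2 105.4]
 slope deg [ 5.3 -1.3] rect ((582.3524169921875, -60.432281494140625), (43.97365951538086, 119.22489929199219), 86.45360565185547) [522.3 -82.1  88.4] [642.9 -35.7 106.3]
```

Request:
{"api": "carry_out", "payload": {"rows": [[-1,0,0,-0.004,0],[-1,0,0,-0.007,0],[-1,0,0,-0.0095,0],[-1,0,0,-0.0095,0],[-1,0,0,-0.0095,0]]}}

```text
time_s: 11.08
tcp_pos: [588.7, -56.2, 86.0]
eef_rot: [[-0.0, -0.077, -0.997], [-0.0, -0.997, 0.077], [-1.0, 0.0, 0.0]]
wrist_force: [0.4, -0.2, -0.4]
finger_gap: 32.2
```

```bash
python3 - <<'E'
from tilt import *
o=bot.observe();print(o['tcp_pos'],o['finger_gap'],o['wrist_force'])
for c in('wrist','scene'): snap(c,c+'9'); blank(c+'9')
E
```

```text
[588.71622118 -56.221678    85.96965583] 32.194924925445996 [ 0.35065316 -0.18964283 -0.38253721]
wrist9 10021 z [78.1 92.3 93.5]
 slope deg [-0.1  0.1] rect ((585.0315551757812, -54.7015380859375), (32.157936096191406, 120.27735900878906), 85.57450866699219) [524.5 -74.8  86.1] [645.9 -34.5  94.5]
scene9 277 z [82.2 91.1 96. ]
 slope deg [0.8 0.4] rect ((604.5780029296875, -57.18028259277344), (31.87985610961914, 87.74298095703125), 85.07903289794922) [561.3 -75.8  86.3] [647.8 -38.9  97.6]
```

It is flat (top at 92.3, yaw -4.4°). I slide it to the fence.

Request:
{"api": "carry_out", "payload": {"rows": [[-1,0,0.002,0,0],[-1,0,0.004,0,0],[-1,0,0.005,0,0],[-1,0,0.006,0,0],[-1,0,0.006,0,0]]}}

```text
time_s: 11.6
tcp_pos: [588.7, -51.0, 86.0]
eef_rot: [[-0.0, -0.077, -0.997], [0.0, -0.997, 0.077], [-1.0, -0.0, 0.0]]
wrist_force: [-0.4, -0.6, -0.1]
finger_gap: 32.1
```

Request:
{"api": "carry_out", "payload": {"rows": [[-1,0,0.001,0,0],[-1,0,0.002,0,0],[-1,0,0.003,0,0],[-1,0,0.003,0,0]]}}

```text
time_s: 11.93
tcp_pos: [588.7, -50.2, 86.1]
eef_rot: [[-0.0, -0.078, -0.997], [-0.001, -0.997, 0.078], [-1.0, 0.001, 0.0]]
wrist_force: [-0.7, -5.0, -0.1]
finger_gap: 32.2
```

Contact with the fence at -5 N. I ease off slightly, open and rise.

Request:
{"api": "carry_out", "payload": {"rows": [[-1,0,-0.001,0,0],[-0.1,0,-0.001,0,0],[0,0,-0.001,0,0],[0.05,0,-0.001,0,0],[0.05,0,-0.001,0,0],[0.05,0,-0.001,0.03,0],[0.05,0,-0.001,0.07,0],[0.05,0,-0.001,0.12,0],[0.05,0,-0.001,0.17,0],[0.05,0,-0.001,0.2,0],[0.05,0,-0.001,0.2,0]]}}

```text
time_s: 12.85
tcp_pos: [591.6, -49.5, 252.5]
eef_rot: [[0.01, -0.077, -0.997], [-0.0, -0.997, 0.077], [-1.0, -0.001, -0.01]]
wrist_force: [0.4, 0.3, 1.2]
finger_gap: 46.2
```

```bash
python3 - <<'E'
from tilt import *
from fence import fence
o=bot.observe();print(o['tcp_pos'],o['finger_gap'],o['wrist_force'])
for c in('wrist','scene','side'): snap(c,c+'10'); blank(c+'10')
fence('wrist10')
a=cv2.imread('pics/wrist10.png');b=cv2.imread('pics/scene10.png')
cv2.imwrite('pics/fin.png',np.hstack([cv2.resize(a,(480,360)),cv2.resize(b[180:300,105:211],(318,360),interpolation=cv2.INTER_CUBIC)]))
E
```

```text
[591.64065047 -49.48412322 252.47966027] 46.20194160633638 [0.41113349 0.30511533 1.20304857]
wrist10 2978 z [90.1 92.4 93.9]
 slope deg [-0.1  0.1] rect ((585.1461181640625, -48.67780685424805), (31.976253509521484, 119.5453109741211), 85.56904602050781) [524.8 -68.4  86.5] [645.8 -29.3  94.7]
scene10 464 z [74.2 91.  95.7]
 slope deg [-0.1 -1.2] rect ((586.9096069335938, -50.24034881591797), (32.29487991333008, 120.95625305175781), 85.66442108154297) [526.7 -70.   86.1] [648.3 -30.3 100.6]
side10 259 z [76.9 93.2 95.6]
 slope deg [ 0.3 -0.9] rect ((585.178955078125, -51.28037643432617), (34.89111328125, 121.14473724365234), 84.9931869506836) [523.8 -71.6  87. ] [646.8 -29.9  96.9]
wrist10 520 -56:92.3(30); -52:92.5(25); -48:92.4(28); -44:92.4(27); -40:92.3(24); -36:92.3(25); -32:92.4(24); -28:91.3(20); -24:60.6(61); -20:60.3(67); -16:60.2(60); -12:50.5(57); -8:50.1(40); -4:0.5(7); 0:0.5(50); 4:0.4(50)
wrist10 560 -56:92.5(86); -52:92.4(86); -48:92.2(87); -44:92.4(86); -40:92.3(87); -36:92.5(83); -32:92.4(74); -28:60.7(56); -24:60.3(71); -20:60.3(62); -16:50.3(60); -12:50.4(59); -8:47.8(8); -4:0.5(44); 0:0.5(55); 4:0.7(55)
wrist10 600 -56:342.2(600); -52:342.3(581); -48:342.3(579); -44:342.5(558); -40:342.5(542); -36:342.7(496); -32:342.4(418); -28:341.3(466); -24:305.1(2692); -20:295.2(1072); -16:337.9(711); -12:338.3(418); -8:338.3(432); -4:338.3(441); 0:338.1(188); 4:0.5(58)
wrist10 640 -56:91.8(110); -52:91.8(111); -48:91.9(106); -44:91.9(110); -40:92.1(110); -36:61.4(73); -32:60.6(87); -28:322.9(200); -24:330.0(676); -20:330.2(729); -16:331.5(689); -12:331.8(734); -8:331.4(762); -4:331.6(787); 0:0.6(87); 4:0.8(62)
```

View pics/fin.png

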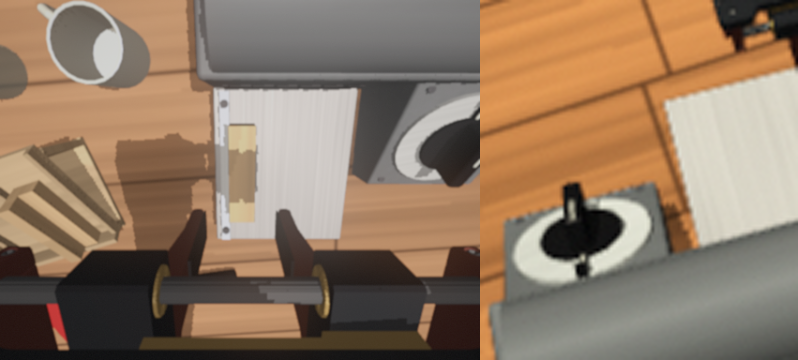

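The final picture shows the blank at (242,172) lying flat along the fence on the table. The pointer and tab are in line at (583,262), and the arm is clear. I hand it in.

```bash
python3 -c "
from station import bot
print(bot.job_done())"
```

```text
the job is handed in; nothing more can be done
None
```

I turned the dial clockwise until its pointer met the index tab, then let go. The plain rectangular blank from the bin's middle compartment now lies on the infeed table against the fence. The job was handed in at about 13 s of the 61 s allowed, and it gave no verdict.

**Dial:** after release, the close picture showed the pointer within about 1–2 mm of the tab's centre line, and the final picture still shows them in line. The ring showed no movement.

**Blank:** its top is 92.4 mm above the bench, against 92 expected when flat. It is level to 0.1° by the wrist camera, at -4.4° yaw against about -4.3° for the fence. It was pushed against the fence until the wrist felt about 5 N, then released. The depth readings show no gap to the fence.

**Disagreements:** the scene and side cameras put the blank's centre 1.5–2.6 mm further from the fence than the wrist camera did. They also read its tilt as up to 1.2°, on few points. I trusted the wrist camera and the felt contact. I did not separately measure the round and stepped pieces, jar, mug or screwdriver at the end.

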